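# Make up the sledge-microtome and cryostat kits

## Task

Make up the two microtome kits from the stock on the bench. In the wooden tray put the ball socket flat in the round well with the object clamp seated upright in the socket by its ball foot, and the wood-mounted specimen lengthwise in the oblong well; in the metal tray put the large disc, stem up, in the larger well and the heat extractor upright in the smaller one. Set each thing down rather than letting it drop, and leave the small disc, the cork-mounted specimen and the jar where they stand.

Things in the scene. Friction and masses are not known exactly. Their poses are not given: they have to be found in the camera images.
- sledge_tray: wooden kit tray: a flat block 200 x 110 mm, 18 mm thick, fixed, with two 6 mm deep wells: a round one, 77 mm diameter, centred at x = -45 mm, and an oblong one, 61 mm along x by 43 mm, centred at x = +60 mm (both y = 0). Origin: centre of the underside, x along the 200 mm side, z up; well floors at z = 12 mm.
- cryo_tray: metal kit tray: a flat block 170 x 100 mm, 18 mm thick, fixed, with two round wells, 6 mm deep: the larger, 67 mm diameter, centred at x = -40 mm, the smaller, 55 mm diameter, at x = +45 mm (both y = 0). Origin: centre of the underside, x along the 170 mm side, z up; well floors at z = 12 mm.
- socket_center (a point): ball socket: dark steel ring, 54 mm outside diameter, 24 mm high, 0.22 kg, with a concave dish (mouth 33 mm diameter) in its top, standing dish up. Grip across the outside with the fingertips about 8 mm above its underside, to stay clear of a well's rim. Point: on its axis, 12 mm above the underside; z up.
- clamp_center (a point): object clamp: aluminium vice 42 (x) x 46 (y) x 26 mm with a dark screw head on its +x side, on a 40 mm ball foot with a small flat below; 50 mm high, 0.28 kg, upright. Grip the y faces (46 mm), fingertips no lower than the ball's middle. Point: centre of the vice, 37 mm above the underside, 19 above the ball's centre; when seated, 43 mm above the socket's point. z up.
- block_center (a point): wood-mounted specimen: oblong wooden foot 42 (x) x 24 (y) mm, 22 mm high, with a narrower, stepped cream paraffin block on top, 36 mm high in all, 35 g. Grip across the 24 mm of the wood, fingertips about 9 mm above its underside to stay clear of a well's rim. Point: centre, 18 mm above the underside; x lengthwise, z up.
- disc_large_center (a point): large object disc: steel disc, 44 mm diameter, 8 mm thick, lying with its stem (12 mm diameter, 30 mm long) standing up from the middle; 38 mm high in all, 0.11 kg. Best gripped by the stem, above the disc. Point: on the axis, 19 mm above the underside; z up.
- extractor_center (a point): heat extractor: bright metal cylinder, 34 mm diameter, 28 mm high, with a black knob (22 mm diameter) on a short neck, 50 mm high in all, 0.21 kg. Grip across the metal, fingertips about 9 mm above its underside to stay clear of a well's rim. Point: on the axis, 25 mm above the underside; z up.
- disc_small_center (a point): small object disc, to be left alone: of the same form as the large one but 26 mm diameter (8 mm thick, stem 12 mm diameter, 38 mm high in all). This point: on the axis, 19 mm above the underside.
- cork_center (a point): cork-mounted specimen, to be left alone: a round cork, 31 mm diameter and 22 mm high, with a small cream paraffin cone on top, 34 mm high in all. This point: on the axis, 17 mm above the underside.
- jar_center (a point): small jar of mounting medium, to be left alone: amber glass with a black lid, 38 mm diameter, 50 mm high. This point: its centre, 25 mm above the underside.

How it is judged:
By the outcome, as a careful person would: the job done as asked, in the order asked, and still so for the second after the job is handed in, with the robot touching nothing.
It also fails if it takes over 131 s, if anything falls off the work surface, if the arm or the gripper's body presses on something with over 40 N, if the wrist force passes 120 N, or if a joint passes its speed limit or range.

## Robot

A 6-joint arm with a two-finger parallel gripper is mounted at the origin on the work surface. World frame = base frame: x ahead of the robot, y to its left, z up, the work surface at z = 0. Lengths are in m, angles in rad, forces in N, time in s.
With the tool pointing down it reaches from about 0.35 to 0.975 m from the base axis. Payload 4.9 kg.
Tool frame: the origin (TCP) lies midway between the tips of the shut fingers; the grasp point (between the pads) lies 19 mm behind it; z points along the fingers, y is the line along which they close (so a half turn about z gives the same grasp; the last joint's range is limited). The gripper opens to 85 mm and grips with 20 to 120 N. Pads are 22 mm wide; open, the fingers measure 114 mm over their backs; the gripper's body (76 mm by 85 mm) begins 54 mm behind the grasp point. The pads swing forward as they close: fully open they stand 13 mm farther back than shut.
Start: joints at [-1.389, 0.053, 1.613, -0, 1.476, -0.119], TCP at [0.185, -0.597, 0.231] pointing down, gripper open.
Joint ranges: [-3.01, 3.01], [-1.01, 2.22], [0.06, 2.58], [-1.02, 4.17], [0.09, 2.62], [-3.14, 3.14]. Speed limits (rad/s): [2.57, 2.57, 3.14, 3.14, 3.14, 3.14].

## Interface

Orientations are given as a unit quaternion [w, x, y, z].
In Python, from plant import state, grab_frame, job_done, cut_out, place_of gives the robot as it stands.
- The arm moves only by the tool jog_arm, never from a script. Its argument "motion" is text: rows parted by semicolons, each of 7 numbers parted by spaces: the opening in per cent of the stroke, from 0 (shut) to 100 (fully open), then the shift along the tool's x, y, z as a fraction of full scale, then the turn, a rotation vector about the tool's x, y, z as a fraction of full scale. A call has exactly 5 rows; each row is the pose to reach, as a shift and turn from the pose commanded when the call began, along the tool's axes at that moment; what a row does not reach only later rows make up. Full scale, the value 1, is 50 cm for a shift and 1.5 rad for a turn. A row lasts 1/8 s, in which the tool goes at most 62.5 mm and 10.7 degrees, less where a joint would pass 70% of its speed; a pose out of reach is approached as far as the arm can. A call with a number of a shift or a turn outside -1 to 1 is refused whole. A call with a gripper value outside its range is refused whole. The fingers move at their own pace and stop on an object; the grip force is fixed at half the most. Time passes only in rows, so rows that repeat a pose let the fingers close, or fill a call up. It gives the time, the measured TCP pose, the force, the opening and the grip force at its end, in the units of the state.
- state(): the state, without advancing time (a new reading comes with each control period).
- grab_frame(name): name is "scene" or "top"; returns a dict with "color" (480x640x3 uint8, red, green, blue), "range_z" (480x640 float32, m along the optical axis (not along the pixel's ray), 0 where there is no reading), "intrinsics" (3x3 intrinsics, pixels), "world_from_camera" (4x4, takes a point from camera to world coordinates). Camera axes: x right, y up, looking along -z (the intrinsics and any distortion apply to the point x, -y, -z); pixel columns grow to the right and rows downward; lengths in m; the calibration is good to about 2 mm. A picture is of the moment at which its call begins.
- job_done(): hands the job in; it is judged then, once.
Trained networks look in the newest picture that a camera, given by its name, has taken for a name from the list of things; names that differ only in an ending like _2 or _b are one class to them, and where a whole thing is asked for, a point or a joint stands for the part that bears it (a point fixed in the world has none). Each returns a list of dicts, best first, with "p" (0 to 1); they miss things now and then, are a little off and sometimes report something else, mostly with a low value. They report only what shows in the picture. A call takes as long as a camera call.
- cut_out(camera, thing): "pixels" (480x640 bool, what is visible of it).
- place_of(camera, thing): "at" ([x, y, z] in m, in world coordinates, good to about 4 mm: a listed point, or the origin of a listed thing).
The state is a dict: "time": time; "joint_pos": joint angles; "joint_vel": joint speeds; "joint_efforts": joint torques, N m; "tool_pos": TCP position; "tool_rot": TCP orientation; "contact_force": force on the tool from outside, world axes, zero at the start; "ft_torque": the same for the moment, N m; "gripper_width": opening from 0.0 (shut) to 1.0 (fully open); "grasp_force": force on a finger pad.
Only numpy, scipy, OpenCV 4.12 (cv2) and the standard library are available. Lean on these libraries where they do the work, as an engineer would, in place of code of your own. Each camera call takes 0.05 s, during which the arm holds its last target. There are 200 camera calls.

## Working session

There is one attempt and no reset: what is moved stays moved. The work goes in short steps, Python scripts to look and compute and a tool call to move; the robot and the scene stay as the last step left them, time stands still between calls to the robot, and variables do not carry over. Pictures are saved under pics/ and viewed, at most 14 in all, crops included, and the job is handed in when it is done.

Besides the shell and the picture viewer there is one more tool, called after "Call:" by a JSON object that holds its "method" and its "body", one argument or row to a line. jog_arm: Moves the arm, as the interface text tells. Shift numbers are shares of 50 cm and turn numbers shares of 1.5 rad, none past 1 either way. Its arguments: {"type":"object","properties":{"motion":{"type":"string"}},"required":["motion"]}

```bash
mkdir -p pics; ls
cat > look.py <<'E'
import numpy as np, cv2
from plant import state, grab_frame, job_done, cut_out, place_of
def save(f,n): cv2.imwrite('pics/'+n, f['color'][:,:,::-1])
def world(f, mask=None):
    K=f['intrinsics'];Z=f['range_z'];v,u=np.mgrid[0:480,0:640]
    P=np.stack([(u-K[0,2])/K[0,0]*Z,-(v-K[1,2])/K[1,1]*Z,-Z],-1)
    T=f['world_from_camera'];W=P@T[:3,:3].T+T[:3,3]
    W[Z==0]=np.nan
    return W
def proj(f,p):
    T=np.linalg.inv(f['world_from_camera']);c=T[:3,:3]@np.array(p)+T[:3,3];K=f['intrinsics']
    return K[0,0]*c[0]/-c[2]+K[0,2], K[1,1]*-c[1]/-c[2]+K[1,2]
E
python3 - <<'E'
from look import *
np.set_printoptions(precision=4,suppress=True)
for c in ('top','scene'):
    f=grab_frame(c);save(f,c+'0.png');print(c,f['world_from_camera'],f['intrinsics'][0])
    for n in 'sledge_tray cryo_tray socket_center clamp_center block_center disc_large_center extractor_center disc_small_center cork_center jar_center'.split():
        print(n,[(np.round(d['at'],4).tolist(),round(float(d['p']),2)) for d in place_of(c,n)[:3]])
print(state())
E
```

```text
pics
top [[-0.0006  0.9834 -0.1813  0.3406]
 [-1.      0.0008  0.0079 -0.0095]
 [ 0.0079  0.1813  0.9834  1.1118]
 [ 0.      0.      0.      1.    ]] [483.4051   0.     312.3688]
sledge_tray [([0.5551, -0.332, 0.0024], 0.77)]
cryo_tray [([0.5137, 0.3367, -0.0025], 0.76)]
socket_center [([0.5639, 0.122, 0.0157], 0.56)]
clamp_center [([0.431, -0.1139, 0.0371], 0.8)]
block_center [([0.5536, -0.1387, 0.02], 0.7)]
disc_large_center [([0.6486, -0.1365, 0.0225], 0.74)]
extractor_center [([0.6737, 0.1241, 0.0247], 0.74)]
disc_small_center [([0.5593, -0.0066, 0.0176], 0.5)]
cork_center [([0.4512, 0.0106, 0.0183], 0.52)]
jar_center [([0.6678, 0.0035, 0.0274], 0.65)]
scene [[ 0.6162 -0.4331  0.6578  1.2081]
 [ 0.7876  0.3413 -0.5131 -0.5162]
 [-0.0023  0.8342  0.5514  0.5955]
 [ 0.      0.      0.      1.    ]] [520.2541   0.     320.7111]
sledge_tray [([0.56, -0.3392, -0.0018], 0.81)]
cryo_tray [([0.5177, 0.3365, -0.0008], 0.72), ([0.4453, 0.0069, 0.016], 0.65)]
socket_center [([0.5601, 0.1171, 0.0131], 0.85)]
clamp_center [([0.4281, -0.1209, 0.0324], 0.63)]
block_center [([0.5573, -0.1394, 0.0189], 0.83)]
disc_large_center [([0.6474, -0.136, 0.0179], 0.92)]
extractor_center [([0.6716, 0.1222, 0.0243], 0.95)]
disc_small_center [([0.5584, -0.0076, 0.0174], 0.68)]
cork_center [([0.4481, 0.0043, 0.0154], 0.75)]
jar_center [([0.667, 0.0026, 0.0264], 0.62)]
{'time': 1.1, 'joint_pos': array([-1.389 ,  0.0527,  1.6128,  0.    ,  1.476 , -0.119 ]), 'joint_vel': array([-0.0021,  0.0001, -0.0014, -0.0003,  0.0006,  0.0008]), 'joint_efforts': array([ -0.0018, -39.3693, -37.0465,  -0.0001,   0.0005,  -0.    ]), 'tool_pos': array([ 0.1852, -0.5969,  0.2313]), 'tool_rot': array([0.    , 0.9887, 0.1498, 0.    ]), 'contact_force': array([ 0.0653,  0.7486, -0.3982]), 'ft_torque': array([ 0.0504,  0.0032, -0.0091]), 'grasp_force': 0.0, 'gripper_width': 0.9996473420378974}
```

View pics/top0.png

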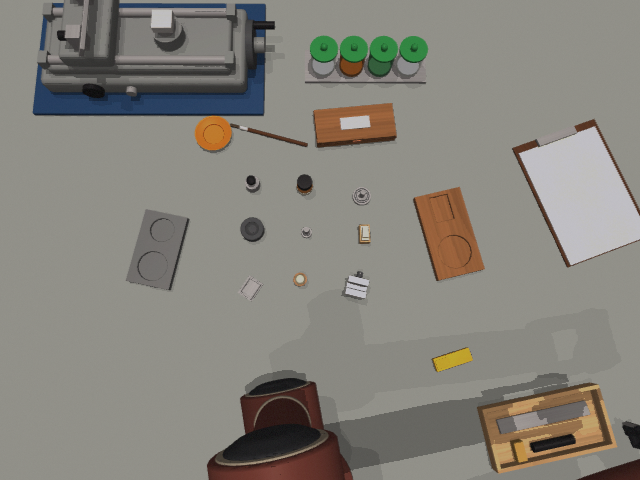

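View pics/scene0.png

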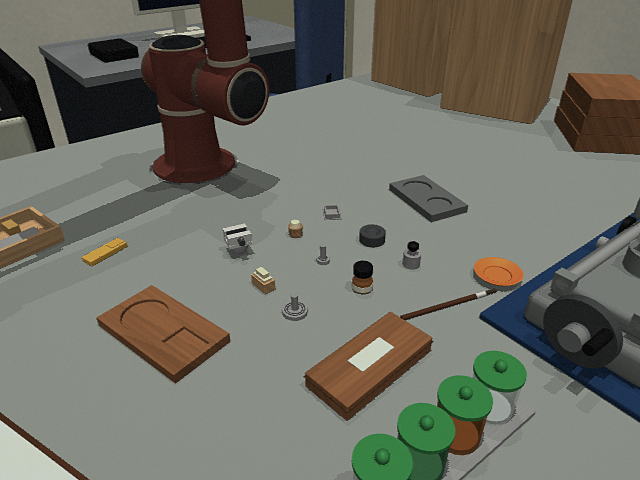

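Top view: the wooden tray is at (449,234), with its oblong well at (441,208) and round well at (455,252). The metal tray is at (158,250), with its larger well at (153,266). The stock is in the middle, around cols 250–365 and rows 184–290, and the networks agree with this. Next I'll get exact poses and yaws from masks and depth.

```bash
cat > meas.py <<'E'
from look import *
def rect(c,f,n,zlo,zhi):
    d=cut_out(c,n)
    if not d: return print(c,n,'none')
    W=world(f);m=d[0]['pixels']&(W[...,2]>zlo)&(W[...,2]<zhi)
    q=W[m];z=np.median(q[:,2])
    (cx,cy),(w,h),a=cv2.minAreaRect(q[:,:2].astype(np.float32)*1000)
    if w<h:w,h,a=h,w,a-90
    print(c,n,'ctr',round(cx,1),round(cy,1),'size',round(w,1),round(h,1),'long-axis deg',round(a,1),'z',round(z*1000,1),'n',m.sum())
    return q
E
python3 - <<'E'
from meas import *
for c in ('top','scene'):
    f=grab_frame(c)
    for n,lo,hi in [('sledge_tray',.008,.03),('cryo_tray',.008,.03),('socket_center',.018,.04),('clamp_center',.04,.06),('block_center',.012,.05),('block_center',.03,.05),('disc_large_center',.003,.05),('extractor_center',.015,.06)]:
        rect(c,f,n,lo,hi)
    # wells: pixels on tray lower than rim
    W=world(f)
    for n in ('sledge_tray','cryo_tray'):
        m=cut_out(c,n)[0]['pixels'];w=m&(W[...,2]<.0145)&(W[...,2]>.0085)
        k,l,s,ce=cv2.connectedComponentsWithStats(w.astype(np.uint8))
        for i in range(1,k):
            if s[i,4]>60: print(c,n,'well',np.round(np.mean(W[l==i],0)*1000,1),s[i,4])
im=cv2.imread('pics/top0.png');
b=cv2.resize(im[140:310,235:505],None,fx=2.95,fy=2.95,interpolation=cv2.INTER_CUBIC);cv2.imwrite('pics/crop1.png',b)
E
```

```text
top sledge_tray ctr 554.8 -333.5 size 199.9 112.8 long-axis deg 13.6 z 16.8 n 4060
top cryo_tray ctr 516.8 337.8 size 170.1 102.1 long-axis deg -11.9 z 16.3 n 3271
top socket_center ctr 562.3 121.6 size 52.5 52.0 long-axis deg -17.6 z 22.7 n 384
top clamp_center ctr 433.0 -116.2 size 53.4 44.6 long-axis deg -13.8 z 49.6 n 304
top block_center ctr 553.1 -137.8 size 43.5 24.1 long-axis deg 2.6 z 26.6 n 199
top block_center ctr 551.9 -137.1 size 23.6 15.5 long-axis deg -4.3 z 36.0 n 65
top disc_large_center ctr 643.8 -134.4 size 39.3 36.1 long-axis deg -1.8 z 8.7 n 220
top extractor_center ctr 669.9 122.6 size 32.5 29.9 long-axis deg -79.0 z 29.6 n 179
top sledge_tray well [ 613.7 -320.7   12.1] 381
top sledge_tray well [ 511.9 -346.2   11.9] 695
top cryo_tray well [561.7 330.3  11.6] 369
top cryo_tray well [477.9 347.7  11.8] 572
scene sledge_tray ctr 555.4 -334.8 size 204.0 112.5 long-axis deg 13.7 z 18.2 n 6456
scene cryo_tray ctr 517.4 336.3 size 176.7 105.5 long-axis deg -11.7 z 17.8 n 1847
scene socket_center ctr 565.4 118.1 size 52.4 51.3 long-axis deg 88.9 z 23.7 n 329
scene clamp_center ctr 0.0 0.0 size 0.0 0.0 long-axis deg 0.0 z nan n 0
scene block_center ctr 553.4 -140.1 size 44.5 25.3 long-axis deg 3.0 z 24.9 n 332
scene block_center ctr 555.5 -141.0 size 28.6 16.3 long-axis deg 5.0 z 36.3 n 96
scene disc_large_center ctr 646.9 -136.2 size 43.3 42.8 long-axis deg -45.4 z 9.2 n 442
scene extractor_center ctr 674.7 118.9 size 32.8 30.1 long-axis deg 32.4 z 29.4 n 316
scene sledge_tray well [ 507.9 -344.9   12.9] 943
scene sledge_tray well [ 617.3 -348.7   11.5] 342
scene sledge_tray well [ 610.5 -319.8   12.9] 653
scene cryo_tray well [472.6 350.3  13. ] 220
scene cryo_tray well [503.5 288.4  11.5] 105
scene cryo_tray well [556.4 332.3  13. ] 170
scene cryo_tray well [599.2 318.3  11.4] 77
  return _methods._mean(a, axis=axis, dtype=dtype,
  ret = ret.dtype.type(ret / rcount)
```

View pics/crop1.png

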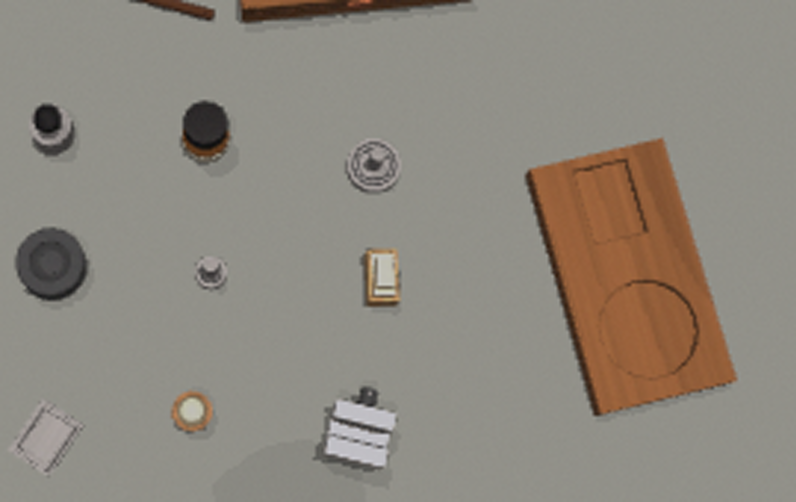

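Crop: the clamp's screw head (368,395) points up, i.e. +x, so its yaw is about -13°. The block at (382,277) is nearly aligned with world x, and the socket is at (51,264). First I'll move over the socket with the tool squared to the world.

Call:
{"method": "jog_arm", "body": {
  "motion": "100 .402 -.42 .1 0 0 .2; 100 .402 -.42 .1 0 0 .2; 100 .402 -.42 .1 0 0 .2; 100 .402 -.42 .1 0 0 .2; 100 .402 -.42 .1 0 0 .2"
}}

```text
time: 2.82
tool_pos: [0.3155, -0.3346, 0.1808]
tool_rot: [-0.0, 1.0, 0.001, 0.0]
contact_force: [0.3, -0.4, 0.4]
gripper_width: 1.003
grasp_force: 0.0
```

Call:
{"method": "jog_arm", "body": {
  "motion": "100 .25 -.46 0 0 0 0; 100 .25 -.46 0 0 0 0; 100 .25 -.46 0 0 0 0; 100 .25 -.46 0 0 0 0; 100 .25 -.46 0 0 0 0"
}}

```text
time: 3.45
tool_pos: [0.4407, -0.1038, 0.1815]
tool_rot: [-0.0, 1.0, 0.003, 0.0]
contact_force: [-0.7, -0.7, -0.1]
gripper_width: 0.998
grasp_force: 0.0
```

Call:
{"method": "jog_arm", "body": {
  "motion": "100 .244 -.454 .1 0 0 0; 100 .244 -.454 .16 0 0 0; 100 .244 -.454 .16 0 0 0; 100 .244 -.454 .16 0 0 0; 100 .244 -.454 .16 0 0 0"
}}

```text
time: 4.08
tool_pos: [0.5617, 0.1217, 0.0995]
tool_rot: [0.0, 1.0, 0.001, -0.001]
contact_force: [-0.3, -0.8, 0.5]
gripper_width: 0.998
grasp_force: 0.0
```

Call:
{"method": "jog_arm", "body": {
  "motion": "100 .002 .004 .1 0 0 0; 100 .002 .004 .16 0 0 0; 100 .002 .004 .185 0 0 0; 100 .002 .004 .19 0 0 0; 100 .002 .004 .19 0 0 0"
}}

```text
time: 4.7
tool_pos: [0.5638, 0.118, 0.0079]
tool_rot: [-0.0, 1.0, 0.0, 0.001]
contact_force: [0.6, -0.5, 0.1]
gripper_width: 0.998
grasp_force: 0.0
```

Call:
{"method": "jog_arm", "body": {
  "motion": "40 0 0 0 0 0 0; 40 0 0 0 0 0 0; 40 0 0 0 0 0 0; 40 0 0 0 0 0 0; 40 0 0 0 0 0 0"
}}

```text
time: 5.32
tool_pos: [0.564, 0.1186, 0.0082]
tool_rot: [-0.0, 1.0, 0.001, 0.002]
contact_force: [-1.1, 0.1, 5.7]
gripper_width: 0.602
grasp_force: 63.4
```

Call:
{"method": "jog_arm", "body": {
  "motion": "40 0 0 -.04 0 0 0; 40 0 0 -.14 0 0 0; 40 -.004 .06 -.24 0 0 0; 40 -.03 .18 -.26 0 0 0; 40 -.04 .3 -.26 0 0 0"
}}

```text
time: 5.95
tool_pos: [0.5431, -0.0329, 0.1393]
tool_rot: [0.0, 1.0, 0.001, 0.002]
contact_force: [1.0, -1.2, -1.7]
gripper_width: 0.599
grasp_force: 63.4
```

Call:
{"method": "jog_arm", "body": {
  "motion": "40 -.02 .12 0 0 0 0; 40 -.03 .24 0 0 0 0; 40 -.05 .36 0 0 0 0; 40 -.06 .46 0 0 0 0; 40 -.06 .46 0 0 0 0"
}}

```text
time: 6.58
tool_pos: [0.5121, -0.2647, 0.1372]
tool_rot: [0.0, 1.0, -0.002, 0.0]
contact_force: [-0.4, 0.4, -1.9]
gripper_width: 0.603
grasp_force: 63.5
```

Call:
{"method": "jog_arm", "body": {
  "motion": "40 0 .08 0 0 0 0; 40 0 .16 0 0 0 0; 40 0 .16 .06 0 0 0; 40 0 .16 .15 0 0 0; 40 0 .16 .18 0 0 0"
}}

```text
time: 7.2
tool_pos: [0.5111, -0.3389, 0.043]
tool_rot: [-0.002, 1.0, 0.001, -0.002]
contact_force: [-0.7, -0.0, -2.6]
gripper_width: 0.598
grasp_force: 63.6
```

Call:
{"method": "jog_arm", "body": {
  "motion": "40 0 0 0 0 0 0; 40 0 0 0 0 0 0; 40 0 0 0 0 0 0; 40 0 0 0 0 0 0; 40 0 0 0 0 0 0"
}}

```text
time: 7.82
tool_pos: [0.5132, -0.3418, 0.0469]
tool_rot: [0.0, 1.0, 0.0, 0.0]
contact_force: [0.4, -0.2, -2.7]
gripper_width: 0.601
grasp_force: 63.6
```

Run:
```python
from meas import *
f=grab_frame('scene');save(f,'s1.png')
cv2.imwrite('pics/c2.png',cv2.resize(f['color'][240:400,60:300,::-1],None,fx=3,fy=3))
for c in('scene','top'):print([(np.round(d['at'],4),round(d['p'],2)) for d in place_of(c,'socket_center')[:2]])
```

```text
[(array([ 0.5097, -0.3402,  0.0494]), 0.61)]
[(array([0.5638, 0.1185, 0.0098]), 0.87)]
```

Call:
{"method": "jog_arm", "body": {
  "motion": "40 -.002 .006 .02 0 0 0; 40 -.002 .006 .035 0 0 0; 40 -.002 .006 .044 0 0 0; 40 -.002 .006 .048 0 0 0; 40 -.002 .006 .05 0 0 0"
}}

```text
time: 8.6
tool_pos: [0.512, -0.3446, 0.0212]
tool_rot: [-0.0, 1.0, 0.0, -0.0]
contact_force: [-0.9, 0.2, -2.3]
gripper_width: 0.602
grasp_force: 63.7
```

Call:
{"method": "jog_arm", "body": {
  "motion": "40 0 0 0 0 0 0; 40 0 0 0 0 0 0; 40 0 0 0 0 0 0; 40 0 0 0 0 0 0; 40 0 0 0 0 0 0"
}}

```text
time: 9.22
tool_pos: [0.5119, -0.3446, 0.0213]
tool_rot: [0.0, 1.0, 0.0, 0.0]
contact_force: [0.2, -0.1, -1.7]
gripper_width: 0.604
grasp_force: 63.7
```

Still hanging (about -2 N), so I'll lower in small steps until the force changes.

Call:
{"method": "jog_arm", "body": {
  "motion": "40 0 0 .001 0 0 0; 40 0 0 .002 0 0 0; 40 0 0 .003 0 0 0; 40 0 0 .004 0 0 0; 40 0 0 .004 0 0 0"
}}

```text
time: 9.85
tool_pos: [0.5121, -0.3448, 0.0202]
tool_rot: [0.0, 1.0, 0.0, 0.0]
contact_force: [-3.4, 2.1, 5.0]
gripper_width: 0.597
grasp_force: 64.4
```

Call:
{"method": "jog_arm", "body": {
  "motion": "65 0 0 0 0 0 0; 80 0 0 0 0 0 0; 100 0 0 0 0 0 0; 100 0 0 -.03 0 0 0; 100 0 0 -.1 0 0 0"
}}

```text
time: 10.48
tool_pos: [0.5108, -0.3437, 0.0685]
tool_rot: [-0.001, 1.0, 0.0, -0.001]
contact_force: [0.3, -0.2, -0.4]
gripper_width: 1.001
grasp_force: 0.0
```

Call:
{"method": "jog_arm", "body": {
  "motion": "100 0 0 -.12 0 0 0; 100 -.03 -.1 -.16 0 0 0; 100 -.08 -.22 -.16 0 0 0.08; 100 -.13 -.34 -.16 0 0 .16; 100 -.167 -.456 -.16 0 0 .16"
}}

```text
time: 11.1
tool_pos: [0.4287, -0.1185, 0.1505]
tool_rot: [0.0, 0.993, -0.12, 0.001]
contact_force: [0.6, 0.0, 0.0]
gripper_width: 0.994
grasp_force: 0.0
```

Call:
{"method": "jog_arm", "body": {
  "motion": "100 0 0 0 0 0 0; 100 0 0 0 0 0 0; 100 0 0 0 0 0 0; 100 0 0 0 0 0 0; 100 0 0 0 0 0 0"
}}

```text
time: 11.72
tool_pos: [0.4294, -0.1205, 0.1492]
tool_rot: [-0.0, 0.993, -0.12, -0.0]
contact_force: [-0.4, 0.1, 0.3]
gripper_width: 1.0
grasp_force: 0.0
```

Run:
```python
from meas import *
for c in('scene','top'):
    f=grab_frame(c);save(f,c+'2.png')
    for n in('socket_center','clamp_center'):print(c,n,[(np.round(d['at'],4),round(d['p'],2)) for d in place_of(c,n)[:2]])
    rect(c,f,'socket_center',.025,.05);rect(c,f,'clamp_center',.044,.06)
s=state();print(s['tool_pos'],np.degrees(2*np.arctan2(s['tool_rot'][2],s['tool_rot'][1])))
```

```text
scene socket_center [(array([ 0.5066, -0.3497,  0.0226]), 0.88)]
scene clamp_center [(array([ 0.4291, -0.1145,  0.036 ]), 0.9)]
scene socket_center ctr 514.6 -344.7 size 54.5 50.6 long-axis deg -22.5 z 35.4 n 710
scene clamp_center ctr 435.4 -119.9 size 57.8 45.2 long-axis deg -13.7 z 50.0 n 325
top socket_center []
top clamp_center [(array([ 0.4321, -0.1139,  0.035 ]), 0.49)]
top socket_center ctr 511.9 -343.9 size 54.0 52.6 long-axis deg -85.7 z 34.6 n 465
top clamp_center ctr 414.0 -112.2 size 45.6 14.9 long-axis deg 74.4 z 49.8 n 118
[ 0.42930271 -0.11986542  0.149312  ] -13.702354305758705
```

Call:
{"method": "jog_arm", "body": {
  "motion": "100 -.003 -.007 .08 0 0 0; 100 -.003 -.007 .17 0 0 0; 100 -.003 -.007 .24 0 0 0; 100 -.003 -.007 .258 0 0 0; 100 -.003 -.007 .258 0 0 0"
}}

```text
time: 12.85
tool_pos: [0.4288, -0.1162, 0.0206]
tool_rot: [-0.0, 0.993, -0.119, -0.0]
contact_force: [0.1, -0.8, 0.1]
gripper_width: 1.001
grasp_force: 0.0
```

Call:
{"method": "jog_arm", "body": {
  "motion": "30 0 0 0 0 0 0; 30 0 0 0 0 0 0; 30 0 0 0 0 0 0; 30 0 0 0 0 0 0; 30 0 0 0 0 0 0"
}}

```text
time: 13.48
tool_pos: [0.43, -0.1168, 0.022]
tool_rot: [0.0, 0.993, -0.119, 0.001]
contact_force: [-0.4, -0.0, 6.2]
gripper_width: 0.529
grasp_force: 61.8
```

Call:
{"method": "jog_arm", "body": {
  "motion": "30 0 0 -.02 0 0 0; 30 0 0 -.1 0 0 0; 30 0 0 -.22 0 0 0; 30 0.05 0.08 -.26 0 0 -.05; 30 .12 .18 -.26 0 0 -.1"
}}

```text
time: 14.1
tool_pos: [0.4672, -0.2189, 0.1537]
tool_rot: [0.001, 0.999, -0.042, 0.003]
contact_force: [0.6, -0.3, -2.4]
gripper_width: 0.526
grasp_force: 62.4
```

Call:
{"method": "jog_arm", "body": {
  "motion": "30 .08 .12 0 0 0 0; 30 .12 .18 0 0 0 0; 30 .145 .22 0 0 0 0; 30 .145 .22 0 0 0 0; 30 .145 .22 0 0 0 0"
}}

```text
time: 14.72
tool_pos: [0.5273, -0.3328, 0.1496]
tool_rot: [-0.001, 0.999, -0.044, -0.001]
contact_force: [0.7, 0.0, -2.5]
gripper_width: 0.524
grasp_force: 62.3
```

Run:
```python
from meas import *
for c in('scene','top'):
    f=grab_frame(c);save(f,c+'3.png')
    print(c,[(np.round(d['at'],4),round(d['p'],2)) for d in place_of(c,'clamp_center')[:2]])
    if c=='scene': cv2.imwrite('pics/c3.png',cv2.resize(f['color'][160:400,60:380,::-1],None,fx=2.4,fy=2.4))
s=state();print(s['tool_pos'],s['contact_force'],np.degrees(2*np.arctan2(s['tool_rot'][2],s['tool_rot'][1])))
```

```text
scene [(array([ 0.5278, -0.3336,  0.1623]), 0.95), (array([ 0.5572, -0.0029,  0.0176]), 0.59)]
top []
[ 0.52774117 -0.33282581  0.15029572] [ 0.40791719 -0.06471702 -1.79960115] -5.065524706742608
```

View pics/c3.png

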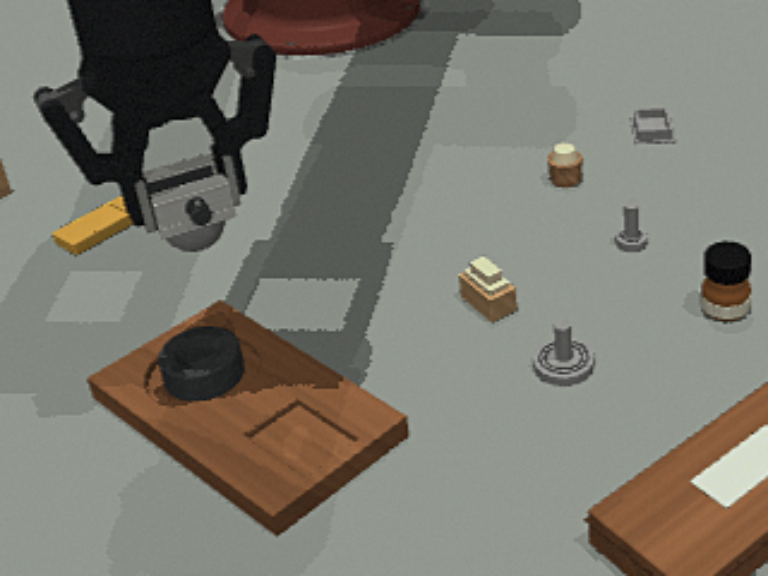

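The clamp hangs upright in the fingers at (190,200), and the socket sits in the round well at (200,362). I'll move over it and lower.

Call:
{"method": "jog_arm", "body": {
  "motion": "30 -.029 .026 .02 0 0 0; 30 -.029 .026 .08 0 0 0; 30 -.029 .026 .14 0 0 0; 30 -.029 .026 .165 0 0 0; 30 -.029 .026 .17 0 0 0"
}}

```text
time: 15.55
tool_pos: [0.5115, -0.3453, 0.0643]
tool_rot: [-0.001, 0.999, -0.045, -0.001]
contact_force: [0.2, -0.5, -2.7]
gripper_width: 0.523
grasp_force: 62.5
```

Call:
{"method": "jog_arm", "body": {
  "motion": "30 0 0 .004 0 0 0; 30 0 0 .008 0 0 0; 30 0 0 .012 0 0 0; 30 0 0 .016 0 0 0; 30 0 0 .016 0 0 0"
}}

```text
time: 16.18
tool_pos: [0.5124, -0.3454, 0.0571]
tool_rot: [-0.0, 0.999, -0.045, -0.0]
contact_force: [-1.0, 0.2, -2.6]
gripper_width: 0.522
grasp_force: 62.5
```

Call:
{"method": "jog_arm", "body": {
  "motion": "30 0 0 .002 0 0 0; 30 0 0 .004 0 0 0; 30 0 0 .006 0 0 0; 30 0 0 .008 0 0 0; 30 0 0 .008 0 0 0"
}}

```text
time: 16.8
tool_pos: [0.5125, -0.3455, 0.0533]
tool_rot: [-0.0, 0.999, -0.045, 0.0]
contact_force: [0.2, -0.6, -2.5]
gripper_width: 0.528
grasp_force: 62.5
```

Call:
{"method": "jog_arm", "body": {
  "motion": "30 0 0 .001 0 0 0; 30 0 0 .002 0 0 0; 30 0 0 .003 0 0 0; 30 0 0 .004 0 0 0; 30 0 0 .004 0 0 0"
}}

```text
time: 17.42
tool_pos: [0.5128, -0.3456, 0.0525]
tool_rot: [0.0, 0.999, -0.045, 0.0]
contact_force: [-1.4, 2.6, 5.2]
gripper_width: 0.519
grasp_force: 63.2
```

Call:
{"method": "jog_arm", "body": {
  "motion": "54 0 0 0 0 0 0; 56 0 0 0 0 0 0; 60 0 0 0 0 0 0; 70 0 0 0 0 0 0; 85 0 0 0 0 0 0"
}}

```text
time: 18.05
tool_pos: [0.5124, -0.3455, 0.0513]
tool_rot: [0.0, 0.999, -0.045, -0.0]
contact_force: [-0.0, -0.1, -0.1]
gripper_width: 0.851
grasp_force: 0.0
```

Call:
{"method": "jog_arm", "body": {
  "motion": "90 0 0 -.02 0 0 0; 95 0 0 -.08 0 0 0; 100 0 0 -.16 0 0 0; 100 0 0 -.2 0 0 0; 100 .04 -.08 -.2 0 0 0"
}}

```text
time: 18.68
tool_pos: [0.5367, -0.3098, 0.1546]
tool_rot: [0.002, 0.999, -0.047, 0.002]
contact_force: [0.5, 1.3, -0.3]
gripper_width: 1.003
grasp_force: 0.0
```

Call:
{"method": "jog_arm", "body": {
  "motion": "100 .05 -.1 0 0 0 0; 100 .05 -.22 0 0 0 -.04; 100 .05 -.33 0 0 0 -.08; 100 .05 -.33 0 0 0 -.08; 100 .05 -.33 0 0 0 -.08"
}}

```text
time: 19.3
tool_pos: [0.5754, -0.1454, 0.1512]
tool_rot: [0.0, 1.0, 0.016, -0.0]
contact_force: [0.1, -0.0, -0.6]
gripper_width: 0.996
grasp_force: 0.0
```

Run:
```python
from meas import *
for c in('scene','top'):
    f=grab_frame(c);save(f,c+'4.png')
    for n in('socket_center','clamp_center','block_center','disc_large_center'):print(c,n,[(np.round(d['at'],4),round(d['p'],2)) for d in place_of(c,n)[:2]])
    rect(c,f,'clamp_center',.074,.09);rect(c,f,'block_center',.012,.05)
    if c=='scene': cv2.imwrite('pics/c4.png',cv2.resize(f['color'][200:400,60:326,::-1],None,fx=2.9,fy=2.9))
s=state();print(s['tool_pos'],np.degrees(2*np.arctan2(s['tool_rot'][2],s['tool_rot'][1])))
```

```text
scene socket_center [(array([ 0.5105, -0.3445,  0.0261]), 0.62)]
scene clamp_center [(array([ 0.5122, -0.3484,  0.0644]), 0.98)]
scene block_center [(array([ 0.5558, -0.1384,  0.0171]), 0.85), (array([ 0.5561, -0.0058,  0.0144]), 0.64)]
scene disc_large_center [(array([ 0.6485, -0.1358,  0.0194]), 0.81)]
scene clamp_center ctr 519.7 -347.5 size 57.4 46.0 long-axis deg -6.3 z 80.5 n 579
scene block_center ctr 554.0 -141.1 size 44.1 23.8 long-axis deg 5.0 z 25.2 n 322
top socket_center [(array([ 0.5136, -0.3453,  0.024 ]), 0.65)]
top clamp_center [(array([ 0.5132, -0.3433,  0.0675]), 0.64)]
top block_center []
top disc_large_center []
top clamp_center ctr 516.9 -345.0 size 55.0 46.2 long-axis deg -5.3 z 79.7 n 344
top block_center none
[ 0.57552978 -0.14533472  0.15128893] 1.7611082950147656
```

View pics/c4.png

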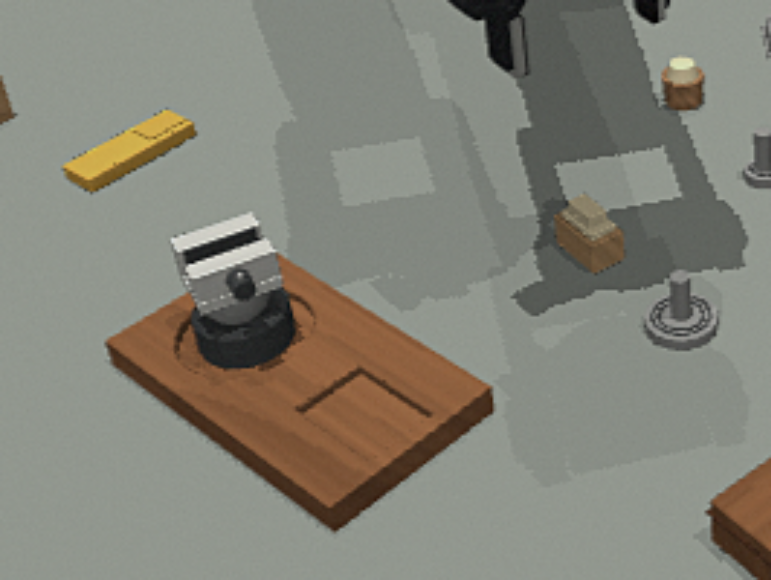

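The clamp is seated upright on the socket at (235,280), with its top at z = 80 mm as it should be. Next is the block.

Call:
{"method": "jog_arm", "body": {
  "motion": "100 -.043 -.014 .06 0 0 -.014; 100 -.043 -.014 .15 0 0 -.014; 100 -.043 -.014 .24 0 0 -.014; 100 -.043 -.014 .28 0 0 -.014; 100 -.043 -.014 .284 0 0 -.014"
}}

```text
time: 20.62
tool_pos: [0.5531, -0.1386, 0.0082]
tool_rot: [-0.001, 1.0, 0.026, -0.001]
contact_force: [0.2, -0.7, 1.2]
gripper_width: 1.002
grasp_force: 0.0
```

Call:
{"method": "jog_arm", "body": {
  "motion": "60 0 0 0 0 0 0; 40 0 0 0 0 0 0; 10 0 0 0 0 0 0; 10 0 0 0 0 0 0; 10 0 0 0 0 0 0"
}}

```text
time: 21.25
tool_pos: [0.5549, -0.1394, 0.0107]
tool_rot: [0.0, 1.0, 0.026, 0.001]
contact_force: [-0.4, 0.5, 4.9]
gripper_width: 0.261
grasp_force: 60.7
```

Call:
{"method": "jog_arm", "body": {
  "motion": "10 0 0 0 0 0 0; 10 0 0 0 0 0 0; 10 0 0 0 0 0 0; 10 0 0 0 0 0 0; 10 0 0 0 0 0 0"
}}

```text
time: 21.88
tool_pos: [0.5549, -0.1394, 0.0107]
tool_rot: [0.0, 1.0, 0.026, 0.001]
contact_force: [-0.8, 1.2, 6.3]
gripper_width: 0.262
grasp_force: 60.7
```

Call:
{"method": "jog_arm", "body": {
  "motion": "10 0 0 -.04 0 0 0; 10 0 0 -.14 0 0 0; 10 0 0.06 -.2 0 0 0; 10 .04 0.16 -.2 0 0 -.06; 10 .08 .26 -.2 0 0 -.12"
}}

```text
time: 22.5
tool_pos: [0.6014, -0.268, 0.1114]
tool_rot: [0.001, 0.993, 0.117, 0.001]
contact_force: [-0.1, 0.5, 0.1]
gripper_width: 0.26
grasp_force: 60.0
```

Call:
{"method": "jog_arm", "body": {
  "motion": "10 .04 .06 0 0 0 0; 10 .04 .09 0 0 0 0; 10 .04 .09 0 0 0 0; 10 .04 .09 0 0 0 0; 10 .04 .09 0 0 0 0"
}}

```text
time: 23.12
tool_pos: [0.6298, -0.3048, 0.1094]
tool_rot: [-0.0, 0.993, 0.116, -0.0]
contact_force: [-0.1, -0.2, -1.3]
gripper_width: 0.26
grasp_force: 60.0
```

```bash
cat > to.py <<'E'
import sys
from look import *
x,y,z,p=map(float,sys.argv[1:5])   # mm, deg
s=state();t=s['tool_pos'];q=s['tool_rot'];ps=2*np.arctan2(q[2],q[1]);d=np.array([x,y,z])/1000-t
c,n=np.cos(ps),np.sin(ps)
print('at',np.round(t,4),'psi',round(np.degrees(ps),2),'F',np.round(s['contact_force'],1))
print('row',np.round(np.array([c*d[0]+n*d[1],n*d[0]-c*d[1],-d[2]])/.5,3),'turn',round(-(np.radians(p)-ps)/1.5,3))
E
python3 to.py 613.4 -320 40 13.65
python3 - <<'E'
from meas import *
for c in('scene','top'):
    f=grab_frame(c)
    print(c,[(np.round(d['at'],4),round(d['p'],2)) for d in place_of(c,'block_center')[:2]])
    rect(c,f,'block_center',.08,.15)
E
```

```text
at [ 0.6298 -0.3048  0.1094] psi 13.33 F [-0.1 -0.2 -1.3]
row [-0.039  0.022  0.139] turn -0.004
scene [(array([ 0.633 , -0.3083,  0.1153]), 0.69)]
scene block_center ctr 636.4 -304.0 size 29.5 25.8 long-axis deg 14.3 z 121.0 n 438
top []
top block_center none
```

Call:
{"method": "jog_arm", "body": {
  "motion": "10 -.042 .022 .02 0 0 0; 10 -.042 .022 .08 0 0 0; 10 -.042 .022 .13 0 0 0; 10 -.042 .022 .155 0 0 0; 10 -.042 .022 .162 0 0 0"
}}

```text
time: 24.05
tool_pos: [0.6113, -0.3216, 0.0271]
tool_rot: [-0.001, 0.993, 0.115, -0.001]
contact_force: [0.2, -0.2, 1.0]
gripper_width: 0.26
grasp_force: 60.0
```

Call:
{"method": "jog_arm", "body": {
  "motion": "10 0 0 .001 0 0 0; 10 0 0 .002 0 0 0; 10 0 0 .004 0 0 0; 10 0 0 .006 0 0 0; 10 0 0 .006 0 0 0"
}}

```text
time: 24.68
tool_pos: [0.6124, -0.3214, 0.0253]
tool_rot: [-0.0, 0.993, 0.116, -0.0]
contact_force: [-0.4, -0.1, -0.3]
gripper_width: 0.262
grasp_force: 60.0
```

Call:
{"method": "jog_arm", "body": {
  "motion": "10 0 0 .001 0 0 0; 10 0 0 .002 0 0 0; 10 0 0 .003 0 0 0; 10 0 0 .004 0 0 0; 10 0 0 .004 0 0 0"
}}

```text
time: 25.3
tool_pos: [0.6123, -0.3214, 0.0232]
tool_rot: [-0.0, 0.993, 0.116, -0.0]
contact_force: [-0.6, -0.4, 0.3]
gripper_width: 0.264
grasp_force: 60.0
```

Call:
{"method": "jog_arm", "body": {
  "motion": "10 0 0 .001 0 0 0; 10 0 0 .002 0 0 0; 10 0 0 .003 0 0 0; 10 0 0 .003 0 0 0; 10 0 0 .003 0 0 0"
}}

```text
time: 25.92
tool_pos: [0.6126, -0.3216, 0.0227]
tool_rot: [0.0, 0.993, 0.116, 0.0]
contact_force: [-2.6, 1.1, 5.7]
gripper_width: 0.259
grasp_force: 60.7
```

Call:
{"method": "jog_arm", "body": {
  "motion": "30 0 0 0 0 0 0; 40 0 0 0 0 0 0; 55 0 0 0 0 0 0; 70 0 0 -.01 0 0 0; 80 0 0 -.06 0 0 0"
}}

```text
time: 26.55
tool_pos: [0.6109, -0.3205, 0.0499]
tool_rot: [-0.001, 0.993, 0.116, -0.002]
contact_force: [0.3, -1.2, -0.2]
gripper_width: 0.798
grasp_force: 0.0
```

Call:
{"method": "jog_arm", "body": {
  "motion": "80 0 0 -.1 0 0 0; 80 .03 -.08 -.16 0 0 .05; 80 .07 -.18 -.16 0 0 .1; 80 .12 -.28 -.16 0 0 .155; 80 .153 -.346 -.16 0 0 .155"
}}

```text
time: 27.18
tool_pos: [0.6475, -0.1332, 0.1325]
tool_rot: [0.0, 1.0, 0.0, 0.0]
contact_force: [0.8, 0.3, -0.1]
gripper_width: 0.803
grasp_force: 0.0
```

Call:
{"method": "jog_arm", "body": {
  "motion": "80 0 0 0 0 0 0; 80 0 0 0 0 0 0; 80 0 0 0 0 0 0; 80 0 0 0 0 0 0; 80 0 0 0 0 0 0"
}}

```text
time: 27.8
tool_pos: [0.647, -0.1362, 0.1318]
tool_rot: [-0.0, 1.0, -0.001, -0.0]
contact_force: [0.0, 1.2, 0.9]
gripper_width: 0.798
grasp_force: 0.0
```

```bash
python3 - <<'E'
from meas import *
for c in('scene','top'):
    f=grab_frame(c)
    for n in('clamp_center','block_center','disc_large_center'):print(c,n,[(np.round(d['at'],4),round(d['p'],2)) for d in place_of(c,n)[:2]])
    rect(c,f,'block_center',.026,.06);rect(c,f,'disc_large_center',.003,.05)
    if c=='scene': cv2.imwrite('pics/c5.png',cv2.resize(f['color'][200:400,60:326,::-1],None,fx=2.9,fy=2.9))
E
python3 to.py 647 -136 13 0
```

```text
scene clamp_center [(array([ 0.5083, -0.3474,  0.0639]), 0.86)]
scene block_center [(array([ 0.6147, -0.3238,  0.0307]), 0.98)]
scene disc_large_center [(array([ 0.6505, -0.1381,  0.0185]), 0.72)]
scene block_center ctr 612.3 -323.8 size 44.3 24.0 long-axis deg 16.7 z 38.8 n 437
scene disc_large_center ctr 647.2 -136.4 size 43.7 41.7 long-axis deg -9.0 z 9.4 n 439
top clamp_center [(array([ 0.5132, -0.3438,  0.0654]), 0.76)]
top block_center [(array([ 0.6122, -0.321 ,  0.0306]), 0.59)]
top disc_large_center []
top block_center ctr 610.3 -321.0 size 42.1 24.8 long-axis deg 12.4 z 38.2 n 205
top disc_large_center ctr 545.3 -365.4 size 15.3 0.0 long-axis deg -101.2 z 15.8 n 2
at [ 0.6471 -0.1355  0.1318] psi -0.04 F [-0.4 -0.2  0.9]
row [-0.     0.001  0.238] turn -0.0
```

View pics/c5.png

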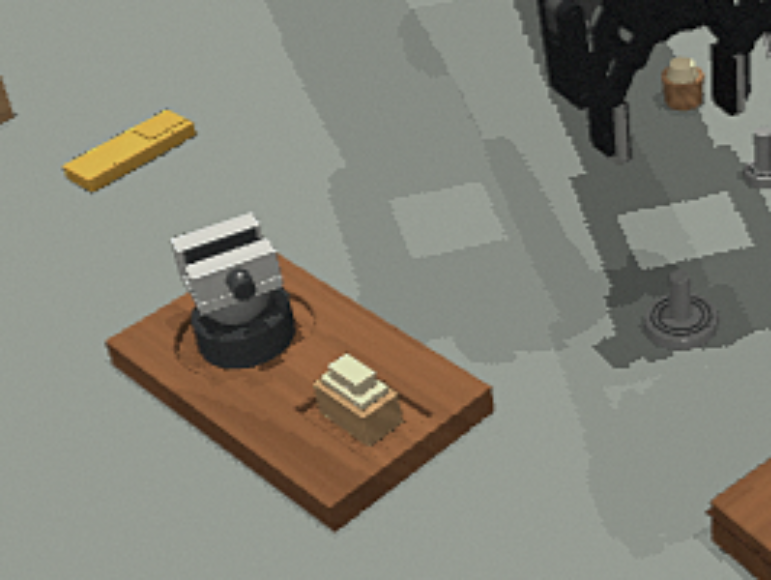

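The block lies in the oblong well at (358,400), and the clamp is still seated. Now the large disc, gripped by its stem.

Call:
{"method": "jog_arm", "body": {
  "motion": "80 0 .001 .06 0 0 0; 80 0 .001 .15 0 0 0; 80 0 .001 .21 0 0 0; 80 0 .001 .232 0 0 0; 80 0 .001 .235 0 0 0"
}}

```text
time: 29.02
tool_pos: [0.6471, -0.136, 0.0141]
tool_rot: [-0.0, 1.0, -0.0, -0.0]
contact_force: [-0.4, -0.6, -0.1]
gripper_width: 0.799
grasp_force: 0.0
```

Call:
{"method": "jog_arm", "body": {
  "motion": "50 0 0 0 0 0 0; 30 0 0 0 0 0 0; 0 0 0 0 0 0 0; 0 0 0 0 0 0 0; 0 0 0 0 0 0 0"
}}

```text
time: 29.65
tool_pos: [0.6479, -0.1363, 0.0156]
tool_rot: [0.0, 1.0, -0.0, 0.001]
contact_force: [-1.5, -0.1, 5.4]
gripper_width: 0.108
grasp_force: 58.6
```

Call:
{"method": "jog_arm", "body": {
  "motion": "0 0 0 0 0 0 0; 0 0 0 0 0 0 0; 0 0 0 0 0 0 0; 0 0 0 0 0 0 0; 0 0 0 0 0 0 0"
}}

```text
time: 30.28
tool_pos: [0.6479, -0.1362, 0.0155]
tool_rot: [0.0, 1.0, -0.0, 0.001]
contact_force: [-0.9, -0.3, 6.1]
gripper_width: 0.11
grasp_force: 58.6
```

Call:
{"method": "jog_arm", "body": {
  "motion": "0 0 0 -.04 0 0 0; 0 0 0 -.14 0 0 0; 0 -.02 -.06 -.24 0 0 0; 0 -.06 -.17 -.26 0 0 0; 0 -.1 -.28 -.26 0 0 0"
}}

```text
time: 30.9
tool_pos: [0.5977, 0.0051, 0.1472]
tool_rot: [0.0, 1.0, -0.001, 0.002]
contact_force: [-0.5, 0.2, -2.0]
gripper_width: 0.114
grasp_force: 58.6
```

Call:
{"method": "jog_arm", "body": {
  "motion": "0 -.04 -.11 0 0 0 0; 0 -.08 -.22 0 0 0 0; 0 -.12 -.33 0 0 0 0; 0 -.16 -.44 0 0 0 0; 0 -.2 -.55 0 0 0 0"
}}

```text
time: 31.52
tool_pos: [0.4963, 0.2807, 0.145]
tool_rot: [-0.0, 1.0, -0.0, 0.0]
contact_force: [0.8, 0.4, -1.4]
gripper_width: 0.117
grasp_force: 58.6
```

Call:
{"method": "jog_arm", "body": {
  "motion": "0 -.02 -.07 0 0 0 0; 0 -.04 -.13 0 0 0 0; 0 -.04 -.13 .05 0 0 0; 0 -.04 -.13 .13 0 0 0; 0 -.04 -.13 .18 0 0 0"
}}

```text
time: 32.15
tool_pos: [0.4762, 0.3437, 0.0527]
tool_rot: [0.001, 1.0, -0.0, -0.001]
contact_force: [0.5, -1.0, -2.0]
gripper_width: 0.115
grasp_force: 58.7
```

```bash
python3 to.py 477.5 346 35 0
python3 - <<'E'
from meas import *
for c in('scene','top'):
    f=grab_frame(c)
    print(c,[(np.round(d['at'],4),round(d['p'],2)) for d in place_of(c,'disc_large_center')[:2]])
    if c=='scene': cv2.imwrite('pics/c6.png',cv2.resize(f['color'][120:270,350:550,::-1],None,fx=3.5,fy=3.5))
E
```

```text
at [0.4762 0.3437 0.0527] psi -0.02 F [ 0.5 -1.  -2. ]
row [ 0.003 -0.005  0.035] turn -0.0
scene [(array([0.477 , 0.3418, 0.0524]), 0.63)]
top [(array([0.4735, 0.3396, 0.057 ]), 0.53)]
```

View pics/c6.png

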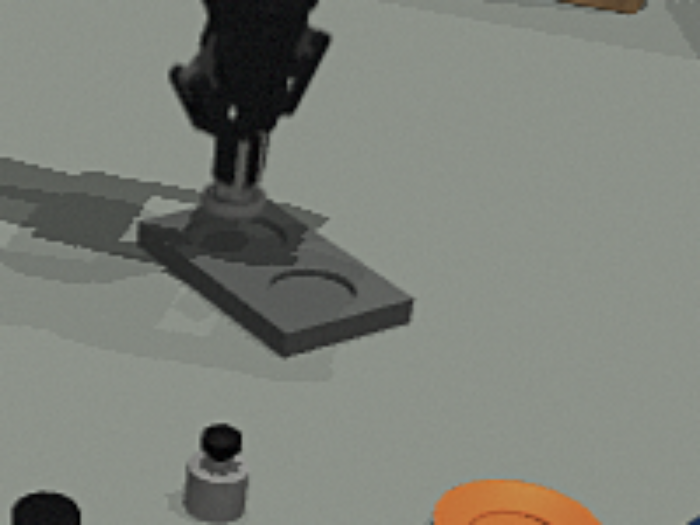

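The disc is held level at (235,200), above the larger well at (240,235). Lowering now.

Call:
{"method": "jog_arm", "body": {
  "motion": "0 .003 -.006 .01 0 0 0; 0 .003 -.006 .02 0 0 0; 0 .003 -.006 .03 0 0 0; 0 .003 -.006 .036 0 0 0; 0 .003 -.006 .038 0 0 0"
}}

```text
time: 32.98
tool_pos: [0.4787, 0.347, 0.0349]
tool_rot: [0.0, 1.0, -0.0, -0.0]
contact_force: [-0.2, -0.1, -0.7]
gripper_width: 0.118
grasp_force: 58.7
```

Call:
{"method": "jog_arm", "body": {
  "motion": "0 0 0 .001 0 0 0; 0 0 0 .003 0 0 0; 0 0 0 .005 0 0 0; 0 0 0 .006 0 0 0; 0 0 0 .006 0 0 0"
}}

```text
time: 33.6
tool_pos: [0.4789, 0.3471, 0.0323]
tool_rot: [0.0, 1.0, -0.0, -0.0]
contact_force: [0.2, 0.0, -1.4]
gripper_width: 0.113
grasp_force: 58.7
```

Call:
{"method": "jog_arm", "body": {
  "motion": "0 0 0 .002 0 0 0; 0 0 0 .004 0 0 0; 0 0 0 .006 0 0 0; 0 0 0 .007 0 0 0; 0 0 0 .007 0 0 0"
}}

```text
time: 34.22
tool_pos: [0.4789, 0.3471, 0.0287]
tool_rot: [0.0, 1.0, -0.0, -0.0]
contact_force: [-0.4, -0.1, -0.6]
gripper_width: 0.111
grasp_force: 58.7
```

Call:
{"method": "jog_arm", "body": {
  "motion": "0 0 0 .001 0 0 0; 0 0 0 .001 0 0 0; 0 0 0 .002 0 0 0; 0 0 0 .002 0 0 0; 0 0 0 .002 0 0 0"
}}

```text
time: 34.85
tool_pos: [0.479, 0.3471, 0.0278]
tool_rot: [-0.0, 1.0, -0.0, 0.0]
contact_force: [0.0, -0.6, -1.0]
gripper_width: 0.115
grasp_force: 58.7
```

Call:
{"method": "jog_arm", "body": {
  "motion": "0 0 0 .001 0 0 0; 0 0 0 .002 0 0 0; 0 0 0 .002 0 0 0; 0 0 0 .003 0 0 0; 0 0 0 .003 0 0 0"
}}

```text
time: 35.48
tool_pos: [0.479, 0.3472, 0.0275]
tool_rot: [0.0, 1.0, -0.0, -0.0]
contact_force: [-4.6, -3.5, 7.9]
gripper_width: 0.11
grasp_force: 59.4
```

Call:
{"method": "jog_arm", "body": {
  "motion": "15 0 0 0 0 0 0; 25 0 0 0 0 0 0; 40 0 0 0 0 0 0; 60 0 0 -.02 0 0 0; 80 0 0 -.08 0 0 0"
}}

```text
time: 36.1
tool_pos: [0.4776, 0.3464, 0.0652]
tool_rot: [0.001, 1.0, -0.0, -0.002]
contact_force: [0.2, 0.4, 0.4]
gripper_width: 0.79
grasp_force: 0.0
```

Call:
{"method": "jog_arm", "body": {
  "motion": "100 0 0 -.1 0 0 0; 100 .04 .05 -.18 0 0 0; 100 .12 .14 -.18 0 0 0; 100 .2 .23 -.18 0 0 0; 100 .28 .32 -.18 0 0 0"
}}

```text
time: 36.72
tool_pos: [0.6202, 0.1857, 0.1576]
tool_rot: [-0.0, 1.0, -0.0, 0.001]
contact_force: [1.4, 0.3, -1.0]
gripper_width: 0.998
grasp_force: 0.0
```

Call:
{"method": "jog_arm", "body": {
  "motion": "100 .08 .09 0 0 0 0; 100 .107 .13 0 0 0 0; 100 .107 .13 0 0 0 0; 100 .107 .13 0 0 0 0; 100 .107 .13 0 0 0 0"
}}

```text
time: 37.35
tool_pos: [0.6714, 0.1235, 0.1564]
tool_rot: [-0.0, 1.0, 0.001, -0.0]
contact_force: [0.5, -0.1, 0.1]
gripper_width: 1.002
grasp_force: 0.0
```

```bash
python3 - <<'E'
from meas import *
for c in('scene','top'):
    f=grab_frame(c)
    for n in('disc_large_center','extractor_center','jar_center'):print(c,n,[(np.round(d['at'],4),round(d['p'],2)) for d in place_of(c,n)[:2]])
    rect(c,f,'disc_large_center',.008,.028);rect(c,f,'extractor_center',.015,.035)
E
python3 to.py 672.5 121.5 9 0
```

```text
scene disc_large_center [(array([0.4779, 0.3469, 0.0293]), 0.72), (array([ 0.5137, -0.3445,  0.0656]), 0.35)]
scene extractor_center [(array([0.6718, 0.1195, 0.0244]), 0.75), (array([ 0.5574, -0.007 ,  0.0197]), 0.51)]
scene jar_center [(array([0.6684, 0.0019, 0.0266]), 0.64)]
scene disc_large_center ctr 477.5 345.6 size 47.0 42.9 long-axis deg -80.5 z 20.5 n 159
scene extractor_center ctr 675.6 119.4 size 31.0 30.5 long-axis deg 35.7 z 28.1 n 201
top disc_large_center [(array([0.478 , 0.3437, 0.0344]), 0.8)]
top extractor_center [(array([ 0.5597, -0.0095,  0.02  ]), 0.72)]
top jar_center []
top disc_large_center ctr 478.2 346.6 size 40.4 40.1 long-axis deg 27.0 z 19.8 n 223
top extractor_center none
at [0.6723 0.1219 0.1563] psi -0.05 F [0.2 0.  0.1]
row [0.    0.001 0.295] turn -0.001
```

The disc lies flat (top z about 20 mm, centred at (478,346)). Now the extractor.

Call:
{"method": "jog_arm", "body": {
  "motion": "100 .001 .002 .06 0 0 0; 100 .001 .002 .15 0 0 0; 100 .001 .002 .25 0 0 0; 100 .001 .002 .29 0 0 0; 100 .001 .002 .296 0 0 0"
}}

```text
time: 38.58
tool_pos: [0.672, 0.1209, 0.0071]
tool_rot: [0.0, 1.0, -0.0, -0.001]
contact_force: [-0.4, 0.4, 0.3]
gripper_width: 1.002
grasp_force: 0.0
```

Call:
{"method": "jog_arm", "body": {
  "motion": "70 0 0 0 0 0 0; 50 0 0 0 0 0 0; 20 0 0 0 0 0 0; 20 0 0 0 0 0 0; 20 0 0 0 0 0 0"
}}

```text
time: 39.2
tool_pos: [0.6744, 0.1212, 0.0106]
tool_rot: [-0.0, 1.0, -0.0, 0.002]
contact_force: [-0.6, -0.1, 5.8]
gripper_width: 0.372
grasp_force: 60.2
```

Call:
{"method": "jog_arm", "body": {
  "motion": "20 0 0 0 0 0 0; 20 0 0 0 0 0 0; 20 0 0 0 0 0 0; 20 0 0 0 0 0 0; 20 0 0 0 0 0 0"
}}

```text
time: 39.83
tool_pos: [0.6744, 0.1212, 0.0107]
tool_rot: [-0.0, 1.0, -0.0, 0.002]
contact_force: [-0.4, -0.0, 6.2]
gripper_width: 0.372
grasp_force: 60.2
```

Call:
{"method": "jog_arm", "body": {
  "motion": "20 0 0 -.04 0 0 0; 20 0 0 -.14 0 0 0; 20 0 0 -.24 0 0 0; 20 -.05 -.1 -.24 0 0 0; 20 -.1 -.2 -.24 0 0 0"
}}

```text
time: 40.45
tool_pos: [0.6228, 0.2216, 0.1303]
tool_rot: [-0.0, 1.0, -0.001, 0.001]
contact_force: [0.4, 1.1, -2.7]
gripper_width: 0.372
grasp_force: 60.0
```

Call:
{"method": "jog_arm", "body": {
  "motion": "20 -.06 -.1 0 0 0 0; 20 -.1 -.18 0 0 0 0; 20 -.128 -.215 0 0 0 0; 20 -.128 -.215 .08 0 0 0; 20 -.128 -.215 .16 0 0 0"
}}

```text
time: 41.08
tool_pos: [0.5593, 0.3286, 0.0486]
tool_rot: [-0.0, 1.0, -0.0, 0.001]
contact_force: [0.2, -0.2, -2.7]
gripper_width: 0.373
grasp_force: 60.0
```

```bash
python3 to.py 560.5 328.8 28 0
python3 - <<'E'
from meas import *
for c in('scene','top'):
    f=grab_frame(c)
    print(c,[(np.round(d['at'],4),round(d['p'],2)) for d in place_of(c,'extractor_center')[:2]])
    if c=='scene': cv2.imwrite('pics/c7.png',cv2.resize(f['color'][120:270,350:550,::-1],None,fx=3.5,fy=3.5))
E
```

```text
at [0.5593 0.3286 0.0486] psi -0.02 F [ 0.2 -0.2 -2.7]
row [ 0.002 -0.     0.041] turn -0.0
scene []
top [(array([0.5549, 0.326 , 0.0559]), 0.39)]
```

View pics/c7.png

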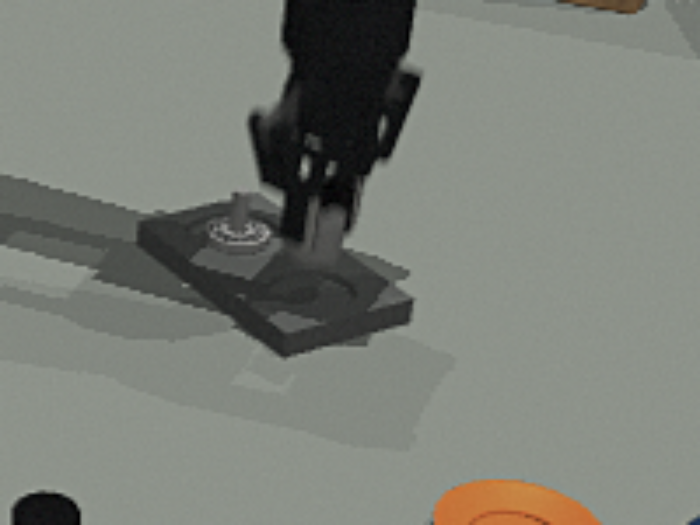

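The disc stands stem up in its well at (240,235). The extractor hangs over the smaller well, at about (325,230). Lowering.

Call:
{"method": "jog_arm", "body": {
  "motion": "20 .003 0 .01 0 0 0; 20 .003 0 .022 0 0 0; 20 .003 0 .034 0 0 0; 20 .003 0 .04 0 0 0; 20 .003 0 .043 0 0 0"
}}

```text
time: 41.9
tool_pos: [0.5603, 0.3285, 0.0265]
tool_rot: [0.0, 1.0, -0.0, -0.0]
contact_force: [-0.2, -1.0, -1.8]
gripper_width: 0.374
grasp_force: 59.9
```

Call:
{"method": "jog_arm", "body": {
  "motion": "20 0 0 .001 0 0 0; 20 0 0 .002 0 0 0; 20 0 0 .003 0 0 0; 20 0 0 .004 0 0 0; 20 0 0 .004 0 0 0"
}}

```text
time: 42.52
tool_pos: [0.5604, 0.3286, 0.0248]
tool_rot: [-0.0, 1.0, -0.0, -0.0]
contact_force: [0.2, -0.6, -2.0]
gripper_width: 0.373
grasp_force: 59.9
```

Call:
{"method": "jog_arm", "body": {
  "motion": "20 0 0 .001 0 0 0; 20 0 0 .002 0 0 0; 20 0 0 .003 0 0 0; 20 0 0 .004 0 0 0; 20 0 0 .004 0 0 0"
}}

```text
time: 43.15
tool_pos: [0.5604, 0.3285, 0.0228]
tool_rot: [0.0, 1.0, -0.0, 0.0]
contact_force: [0.3, -0.0, -2.0]
gripper_width: 0.374
grasp_force: 59.9
```

Call:
{"method": "jog_arm", "body": {
  "motion": "20 0 0 .001 0 0 0; 20 0 0 .001 0 0 0; 20 0 0 .002 0 0 0; 20 0 0 .002 0 0 0; 20 0 0 .002 0 0 0"
}}

```text
time: 43.78
tool_pos: [0.5605, 0.3286, 0.0227]
tool_rot: [0.0, 1.0, -0.0, -0.0]
contact_force: [-3.2, -1.9, 5.3]
gripper_width: 0.373
grasp_force: 60.4
```

Contact. I'll release, lift and back off towards the robot.

Call:
{"method": "jog_arm", "body": {
  "motion": "42 0 0 0 0 0 0; 50 0 0 0 0 0 0; 60 0 0 0 0 0 0; 80 0 0 -.02 0 0 0; 90 0 0 -.08 0 0 0"
}}

```text
time: 44.4
tool_pos: [0.559, 0.3279, 0.0605]
tool_rot: [0.001, 1.0, -0.0, -0.002]
contact_force: [0.5, 0.1, 0.7]
gripper_width: 0.9
grasp_force: 0.0
```

Call:
{"method": "jog_arm", "body": {
  "motion": "90 0 0 -.12 0 0 0; 90 0 0 -.24 0 0 0; 90 -.04 .1 -.3 0 0 0; 90 -.08 .2 -.34 0 0 0; 90 -.12 .3 -.34 0 0 0"
}}

```text
time: 45.02
tool_pos: [0.501, 0.1776, 0.2356]
tool_rot: [-0.0, 1.0, -0.0, 0.003]
contact_force: [-0.2, -0.4, 1.2]
gripper_width: 0.901
grasp_force: 0.0
```

Call:
{"method": "jog_arm", "body": {
  "motion": "90 -.05 .1 0 0 0 0; 90 -.1 .2 0 0 0 0; 90 -.1 .3 0 0 0 0; 90 -.1 .3 0 0 0 0; 90 -.1 .3 0 0 0 0"
}}

```text
time: 45.65
tool_pos: [0.4504, 0.0288, 0.2324]
tool_rot: [-0.0, 1.0, -0.001, 0.001]
contact_force: [-0.9, -0.1, 0.2]
gripper_width: 0.899
grasp_force: 0.0
```

Run:
```python
from meas import *
for c in('scene','top'):
    f=grab_frame(c);save(f,c+'9.png')
    for n in 'socket_center clamp_center block_center disc_large_center extractor_center disc_small_center cork_center jar_center'.split():
        print(c,n,[(np.round(d['at'],4).tolist(),round(d['p'],2)) for d in place_of(c,n)[:1]])
    if c=='scene': cv2.imwrite('pics/c8.png',cv2.resize(f['color'][160:400,60:500,::-1],None,fx=1.8,fy=1.8)[:, :800])
    rect(c,f,'extractor_center',.04,.08)
print(state()['contact_force'],state()['tool_pos'])
```

```text
scene socket_center [([0.5103, -0.3426, 0.0244], 0.96)]
scene clamp_center [([0.5124, -0.349, 0.065], 0.55)]
scene block_center [([0.6155, -0.323, 0.0317], 0.71)]
scene disc_large_center [([0.4802, 0.345, 0.0303], 0.74)]
scene extractor_center [([0.5591, 0.326, 0.0317], 0.79)]
scene disc_small_center [([0.5125, -0.3445, 0.0262], 0.52)]
scene cork_center [([0.4505, 0.0057, 0.0155], 0.47)]
scene jar_center [([0.6683, 0.0004, 0.0266], 0.66)]
scene extractor_center ctr 560.8 325.8 size 29.4 28.6 long-axis deg -48.1 z 49.6 n 138
top socket_center [([0.515, -0.3433, 0.026], 0.5)]
top clamp_center [([0.5139, -0.3441, 0.0655], 0.6)]
top block_center [([0.6124, -0.3208, 0.03], 0.55)]
top disc_large_center [([0.4784, 0.3445, 0.0334], 0.64)]
top extractor_center [([0.5604, 0.3284, 0.0382], 0.78)]
top disc_small_center []
top cork_center [([0.4474, 0.01, 0.0181], 0.59)]
top jar_center [([0.6686, 0.0027, 0.0284], 0.74)]
top extractor_center ctr 556.2 324.5 size 30.9 26.2 long-axis deg -25.7 z 59.0 n 118
[-0.66097841 -0.00941217  0.28917222] [0.45023973 0.02859604 0.23184505]
```

View pics/c8.png

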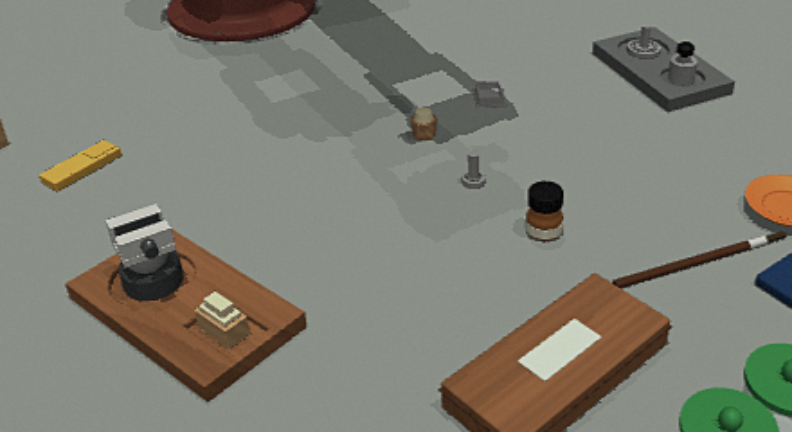

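Both kits are complete. The wooden tray holds the socket with the clamp upright at (148,255) and the block at (222,318). The metal tray holds the disc stem up at (645,45) and the extractor upright at (683,65). The small disc, cork and jar are untouched. Handing in.

```bash
python3 -c "
from plant import job_done; print(job_done())"
```

```text
the job is handed in; nothing more can be done
None
```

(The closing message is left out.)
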